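# Roll a drug vial onto the reading line and scan it

### The job

Push the lying blue-capped vial sideways with the fingertips so that it rolls over the teal reading pad and comes to rest centred on the black line, lying along it; let go of it, then press the red scan button fully down and release it. Roll the vial rather than dragging it, never lift it, and leave the orange-capped vial, the cup, the bottle and the tape roll where they are.

Things in the scene. Friction and masses are not known exactly. Their poses are not given: they have to be found in the camera images.
- vial_blue: The vial to roll: amber, blue cap, a closed cylinder 32 mm in diameter, 95 mm long, about 70 g, lying on the pad left or right of the line, roughly parallel to it. Origin: its centre, on its axis, 16 mm above the pad. x: its axis, to the cap; y, z turn as it rolls (z up at start). Smooth; rolls on 1 to 3 mm after a push at 10 mm/s, 5 to 10 at 50, some 60 at 150.
- vial_orange: The same vial with an orange cap and stripes, lying on the other side of the line, 80 to 100 mm from it. To be left alone. Origin: centre of the vial, on its axis.
- line (a point): Centre of the black line (14 x 150 mm) on the pad's top, 6 mm above the table. x along the line, y across it, z up. The fixed teal pad (190 mm along x, 280 along y) is centred here. A white scanner head, 110 mm wide in y, stands fixed at the +x end: face 85 mm, back 120 mm from this point, top 40 mm above the table.
- scan_button_top (a point): Centre of the top face of the red scan button (32 mm in diameter, in a black collar of 48 mm) when it is up, 46 mm above the table. It stands on a fixed white console 80 x 80 mm and 28 mm high, to the left or to the right of the pad. It moves down as it is pressed.
- scan_button (a joint): Travel of the scan button in m: 0 up, 0.006 fully down. A spring returns it; fully down takes 5 N. It counts as pressed beyond 0.0045.
- med_cup: Blue medicine cup standing on the table, 52 mm wide at the rim, 45 mm high, on the other side of the pad from the console. Bystander. Origin: centre of its underside.
- bottle: Small green bottle standing beyond the pad, 36 mm in diameter and 65 mm high. Bystander. Origin: centre of its underside.
- tape_roll: Yellow roll lying flat beyond the pad, 64 mm in diameter, 25 mm high, 44 mm hole. Bystander. Origin: centre of its underside.

How it is judged (in metres and radians):
On the way, in this order (a step that is already met when the one before it is completed fails the run):
1. the blue-capped vial has rolled over by some 130 degrees about its axis (angle between vial_blue's own z axis and vertical above 2.3 rad).
2. the blue-capped vial rests on the line, untouched by the robot (y of vial_blue in the frame of line between -0.008 and 0.008 m and x of vial_blue in the frame of line between -0.03 and 0.03 m and angle between the x axis of vial_blue and the x axis of line, either way round below 0.14 rad and height (world z) of vial_blue below 0.026 m and linear speed of vial_blue below 0.02 m/s and contact force between vial_blue and the arm below 0.05 N and contact force between vial_blue and the fingers below 0.05 N), for 0.2 s.
3. the scan button is fully pressed with the vial on the line (y of vial_blue in the frame of line between -0.008 and 0.008 m and x of vial_blue in the frame of line between -0.03 and 0.03 m and angle between the x axis of vial_blue and the x axis of line, either way round below 0.14 rad and height (world z) of vial_blue below 0.026 m and value of joint scan_button above 0.0045 m), for 0.05 s.
At the end, for the whole second after the job is handed in: The blue-capped vial rests on the pad with its centre within 8 mm of the middle of the black line across it and within 30 mm of its middle along it, its axis within 8 degrees of the line's direction; the button has been pressed after that and has come up again (y of vial_blue in the frame of line between -0.008 and 0.008 m and x of vial_blue in the frame of line between -0.03 and 0.03 m and angle between the x axis of vial_blue and the x axis of line, either way round below 0.14 rad and height (world z) of vial_blue below 0.026 m and linear speed of vial_blue below 0.02 m/s and value of joint scan_button below 0.001 m); the robot touches nothing.
It fails at once if the blue-capped vial is lifted or tipped up off the pad (by more than 8 mm) (height (world z) of vial_blue above 0.03 m or angle between vial_blue's own x axis and vertical below 1.3 rad or angle between vial_blue's own x axis and vertical above 1.84 rad).
It fails at once if the orange-capped vial is moved by more than 8 mm (distance of vial_orange from where it was at the start of the episode above 0.008 m).
It fails at once if the cup, the bottle or the tape roll is moved by more than 10 mm (distance of any of med_cup, bottle, tape_roll from where it was at the start of the episode above 0.01 m).
It also fails if it takes over 48 s, if anything falls off the work surface, if the arm or the gripper's body presses on something with over 40 N, if the wrist force passes 120 N, or if a joint passes its speed limit or range.

### The arm

A 7-joint arm with a two-finger parallel gripper is mounted at the origin on the work surface. World frame = base frame: x ahead of the robot, y to its left, z up, the work surface at z = 0. Lengths are in m, angles in degrees, forces in N, time in s.
With the tool pointing down it reaches from about 0.425 to 0.875 m from the base axis. Payload 8.4 kg.
Tool frame: the origin (TCP) lies at the very end of the fingers, on their centre line; the grasp point (between the pads) lies 19 mm behind it; z points along the fingers, y is the line along which they close (so a half turn about z gives the same grasp; the last joint's range is limited). The gripper opens to 85 mm and grips with 20 to 120 N. Pads are 22 mm wide; open, the fingers measure 114 mm over their backs; the gripper's body (76 mm by 85 mm) begins 54 mm behind the grasp point. The pads swing forward as they close: fully open they stand 13 mm farther back than shut.
Start: joints at [60.779, 19.091, 2.286, 83.961, -0.768, 76.965, -3.352], TCP at [0.26, -0.596, 0.231] pointing down, gripper open.
Joint ranges: [-147.57, 147.57], [-21.85, 119.76], [-74.77, 79.35], [14.55, 137.4], [-85.83, 265.84], [4.83, 119.75], [-152.11, 152.11]. Speed limits (degrees/s): [127.2, 127.2, 159.86, 159.86, 180, 180, 180].

### API

Orientations are given as a 3x3 rotation matrix whose columns are the frame's x, y, z axes.
In Python, from station import arm gives the robot as it stands.
- The arm moves only by the shell command python3 drive.py 'ROWS' [OPENING] [FORCE]. ROWS is a JSON list of rows, 1 to 20 of them, each an object with the fields pos (a list: dx, dy, dz in m), yaw (a turn about the tool's z in degrees); a field left out counts as zero; each row shifts and turns the commanded pose from where the row before left it, along the tool's axes as they then stand; what a row does not reach is not made up. A row lasts 1/12 s, in which the tool goes at most 0.0417 m and 7.16 degrees, less where a joint would pass 70% of its speed; a pose out of reach is approached as far as the arm can. OPENING is the finger opening in m, set as the command begins (- or left out keeps the last). The fingers move at their own pace and stop on an object; FORCE is the grip in N (left out, the last holds). Time passes only in rows, so rows that do not move let the fingers close. It prints the time, the measured TCP pose, the force, the opening and the grip force at its end. Input that does not fit is refused with a message, and nothing moves.
- arm.get_obs(): the state, without advancing time (a new reading comes with each control period).
- arm.snapshot(name): name is "scene" or "side" or "wrist"; returns the picture (420x560x3 uint8, red, green, blue); there is no depth.
- arm.camera_params(name): a dict with "intrinsics" (3x3 intrinsics, pixels), "k1" (the pictures are not rectified: a ray, as slopes to the right and down, at radius r is drawn at 1 + k1 r^2 times it, then the intrinsics apply), "pose" (4x4, takes a point from camera to world coordinates). Camera axes: x right, y down, z forward; pixel columns grow to the right and rows downward; lengths in m; the calibration is good to about 2 mm. A picture is of the moment at which its call begins: read the wrist's pose just before it. camera_params takes no time and is no camera call; for the wrist camera it gives the pose at the moment of the call.
- arm.finish_job(): hands the job in; it is judged then, once.
The state is a dict: "t": time; "q": joint angles; "qvel": joint speeds; "tau": joint torques, N m; "ee_pos": TCP position; "ee_rot": TCP orientation; "contact_force": force on the tool from outside, world axes, zero at the start; "torque": the same for the moment, N m; "opening": finger opening in m; "gripper_force": force on a finger pad.
Only numpy, scipy, OpenCV 4.12 (cv2) and the standard library are available. Lean on these libraries where they do the work, as an engineer would, in place of code of your own. Each camera call takes 0.05 s, during which the arm holds its last target. There are 200 camera calls.

## Working session

There is one attempt and no reset: what is moved stays moved. The work goes in short steps, Python scripts to look and compute and a shell command to move; the robot and the scene stay as the last step left them, time stands still between calls to the robot, and variables do not carry over. Pictures are saved under pics/ and viewed, at most 10 in all, crops included, and the job is handed in when it is done.

```bash
ls; mkdir -p pics; cat > h.py <<'E'
import numpy as np,cv2
from station import arm
def ray(c,px):
    K=np.array(c["intrinsics"]);k=c["k1"];T=np.array(c["pose"])
    d=np.linalg.inv(K)@np.array([px[0],px[1],1.]);rd=d[:2].copy();u=rd.copy()
    for _ in range(30):u=rd/(1+k*(u@u))
    return T[:3,3],T[:3,:3]@np.array([u[0],u[1],1.])
def onplane(c,px,z):
    o,d=ray(c,px);return o+d*(z-o[2])/d[2]
def proj(c,p):
    K=np.array(c["intrinsics"]);T=np.array(c["pose"]);q=T[:3,:3].T@(np.array(p)-T[:3,3]);u=q[:2]/q[2]
    u=u*(1+c["k1"]*(u@u));return (K@np.array([u[0],u[1],1]))[:2]
def two(c1,p1,c2,p2):
    o1,d1=ray(c1,p1);o2,d2=ray(c2,p2)
    A=np.stack([d1,-d2],1);s=np.linalg.lstsq(A,o2-o1,rcond=None)[0]
    a=o1+d1*s[0];b=o2+d2*s[1];return (a+b)/2,np.linalg.norm(a-b)
E
python3 - <<'E'
from h import *
o=arm.get_obs();print(o["t"],o["ee_pos"],np.round(o["ee_rot"],3))
for n in ["scene","side"]:
    im=arm.snapshot(n);cv2.imwrite(f"pics/{n}0.png",im[:,:,::-1]);c=arm.camera_params(n);print(n,np.round(c["pose"],3).tolist(),c["k1"],np.array(c["intrinsics"]).tolist())
E
```

```text
drive.py
pics
station.py
0.0 [ 0.25934617 -0.59551144  0.23041323] [[ 0.917  0.399 -0.001]
 [ 0.399 -0.917  0.001]
 [-0.    -0.002 -1.   ]]
scene [[0.66, 0.464, -0.59, 1.255], [0.751, -0.426, 0.505, -0.586], [-0.017, -0.777, -0.63, 0.799], [0.0, 0.0, 0.0, 1.0]] -0.02083339310324319 [[509.4435233645253, 0.0, 276.8525867098967], [0.0, 509.4435233645253, 212.07580310520513], [0.0, 0.0, 1.0]]
side [[-0.807, -0.278, 0.521, 0.069], [-0.59, 0.385, -0.709, 0.723], [-0.004, -0.88, -0.475, 0.548], [0.0, 0.0, 0.0, 1.0]] -0.052272756922223496 [[398.2203761670292, 0.0, 278.3670940619787], [0.0, 398.2203761670292, 207.02374110578836], [0.0, 0.0, 1.0]]
```

View pics/scene0.png

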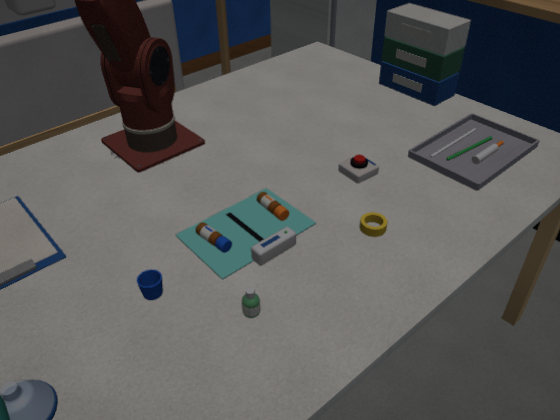

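View pics/side0.png

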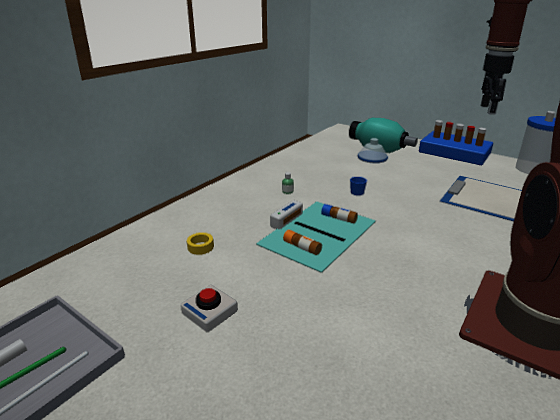

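The scene view shows the blue vial at (214,237) with its cap at the scanner end, the line at (244,227), the orange vial at (273,206) and the button at (360,161). The side view shows them at (340,213), (320,231), (303,242) and (208,297). Next I measure them.

```bash
cat >> h.py <<'E'
def hsv(im):return cv2.cvtColor(im,cv2.COLOR_RGB2HSV)
def big(m,n=1):
    k,l,s,c=cv2.connectedComponentsWithStats(m.astype(np.uint8));i=np.argsort(-s[1:,4])[:n]+1
    return [(l==j,c[j],s[j]) for j in i]
def win(m,x0,y0,x1,y1):
    r=np.zeros_like(m);r[y0:y1,x0:x1]=m[y0:y1,x0:x1];return r
E
python3 - <<'E'
from h import *
I={n:cv2.imread(f"pics/{n}0.png")[:,:,::-1].copy() for n in("scene","side")}
C={n:arm.camera_params(n) for n in I}
W={"scene":dict(pad=(170,180,325,280),btn=(345,150,372,172)),"side":dict(pad=(250,195,385,275),btn=(190,285,225,312))}
P={}
for n in I:
    h=hsv(I[n]);H,S,V=[h[:,:,i].astype(int) for i in range(3)]
    pw=W[n]["pad"]
    ms=dict(teal=(H>75)&(H<98)&(S>70)&(V>60),line=(V<45),bcap=(H>105)&(H<128)&(S>150)&(V>60),ocap=(H<11)&(S>190)&(V>140))
    for k,m in ms.items():
        b=big(win(m,*pw))[0];P[n,k]=b[1];ys,xs=np.nonzero(b[0]);
        print(n,k,b[1].round(1),b[2])
        if k in("teal","line"):
            q=np.array([onplane(C[n],(x,y),.006)[:2] for x,y in zip(xs,ys)],np.float32)
            r=cv2.minAreaRect(q);print("  rect",np.round(r[0],4),np.round(r[1],4),r[2],"mean",q.mean(0))
    m=((H<8)|(H>172))&(S>170)&(V>70);b=big(win(m,*W[n]["btn"]))[0];P[n,"btn"]=b[1];print(n,"btn",b[1],b[2],onplane(C[n],b[1],.044))
for k in("bcap","ocap","btn","line"):print(k,two(C["scene"],P["scene",k],C["side"],P["side",k]))
E
```

```text
scene teal [240.9 232.9] [ 176  189  139   90 4314]
  rect [ 0.5097 -0.0454] [0.278  0.1896] 89.14341735839844 mean [ 0.5115586  -0.06119264]
scene line [244.7 226.6] [227 213  36  28 172]
  rect [ 0.4988 -0.0433] [0.0115 0.1287] 89.23457336425781 mean [ 0.5008792  -0.04337862]
scene bcap [223.2 243.4] [216 236  16  16 164]Traceback (most recent call last):
  File "<stdin>", line 11, in <module>
IndexError: list index out of range
```

```bash
cat > m.py <<'E'
from h import *
I={n:cv2.imread(f"pics/{n}0.png")[:,:,::-1].copy() for n in("scene","side")}
C={n:arm.camera_params(n) for n in I}
W={"scene":dict(pad=(170,180,325,280),btn=(345,150,372,172)),"side":dict(pad=(250,195,385,275),btn=(190,285,225,312))}
P={}
for n in I:
    h=hsv(I[n]);H,S,V=[h[:,:,i].astype(int) for i in range(3)]
    pw=W[n]["pad"]
    ms=dict(teal=(H>75)&(H<98)&(S>70)&(V>60),line=(V<45),bcap=(H>105)&(H<128)&(S>150)&(V>60),ocap=(H<11)&(S>170)&(V>150 if n=="side" else V>130))
    for k,m in ms.items():
        b=big(win(m,*pw))
        if not b: print(n,k,"none");continue
        b=b[0];P[n,k]=b[1];ys,xs=np.nonzero(b[0]);print(n,k,b[1].round(1),b[2],onplane(C[n],b[1],.022).round(4))
        if k in("teal","line"):
            q=np.array([onplane(C[n],(x,y),.006)[:2] for x,y in zip(xs,ys)],np.float32)
            r=cv2.minAreaRect(q);print("  rect",np.round(r[0],4),np.round(r[1],4),r[2],"mean",q.mean(0))
    m=((H<8)|(H>172))&(S>170)&(V>70);b=big(win(m,*W[n]["btn"]))[0];P[n,"btn"]=b[1];print(n,"btn",b[1],b[2],onplane(C[n],b[1],.044))
for k in("bcap","ocap","btn","line"):
    if ("scene",k) in P and ("side",k) in P: print(k,two(C["scene"],P["scene",k],C["side"],P["side",k]))
E
python3 m.py
```

```text
scene teal [240.9 232.9] [ 176  189  139   90 4314] [ 0.528  -0.0746  0.022 ]
  rect [ 0.5097 -0.0454] [0.278  0.1896] 89.14341735839844 mean [ 0.5115586  -0.06119264]
scene line [244.7 226.6] [227 213  36  28 172] [ 0.5168 -0.0543  0.022 ]
  rect [ 0.4988 -0.0433] [0.0115 0.1287] 89.23457336425781 mean [ 0.5008792  -0.04337862]
scene bcap [223.2 243.4] [216 236  16  16 164] [ 0.5295 -0.1265  0.022 ]
scene ocap none
scene btn [359.09090909 157.8       ] [354 155  11   7  55] [0.52303373 0.33650194 0.044     ]
side teal [316.7 237. ] [ 257  202  118   70 3295] [0.4791 0.007  0.022 ]
  rect [ 0.5025 -0.0396] [0.2804 0.19  ] 89.13449096679688 mean [ 0.49312276 -0.01906275]
side line [319.8 231. ] [295 222  50  19 122] [ 0.4871 -0.0209  0.022 ]
  rect [ 0.5044 -0.0437] [0.0103 0.1461] 89.22337341308594 mean [ 0.50075465 -0.04356838]
side bcap [326.2 208.8] [322 204  10  11  72] [ 0.533  -0.1313  0.022 ]
side ocap none
side btn [207.11940299 293.54477612] [199 289  17  11 134] [0.52691191 0.33021789 0.044     ]
bcap (array([ 0.53128332, -0.12774601,  0.02405835]), np.float64(0.0002939431619387588))
btn (array([0.52514161, 0.3326851 , 0.04662421]), np.float64(0.001460854712099628))
line (array([ 0.50050711, -0.04341183,  0.00560911]), np.float64(0.0013740209601073262))
```

```bash
python3 drive.py '[{"pos": [0.0298,-0.0256,0]},{"pos": [0.0298,-0.0256,0]},{"pos": [0.0298,-0.0256,0]},{"pos": [0.0298,-0.0256,0]},{"pos": [0.0298,-0.0256,0]},{"pos": [0.0298,-0.0256,0]},{"pos": [0.0298,-0.0256,0]},{"pos": [0.0298,-0.0256,0]},{"pos": [0.0298,-0.0256,0]},{"pos": [0.0298,-0.0256,0]},{"pos": [0.0298,-0.0256,0]},{"pos": [0.0298,-0.0256,0]},{"pos": [0.0298,-0.0256,0]},{"pos": [0.0298,-0.0256,0]}]' 0.045 && python3 drive.py '[{"yaw": -6.57},{"yaw": -6.57},{"yaw": -6.57},{"yaw": -6.57},{"yaw": -6.57},{"yaw": -6.57},{"yaw": -6.57},{"yaw": -6.57},{"yaw": -6.57},{"yaw": -6.57},{},{}]' && python3 - <<'E'
from h import *
o=arm.get_obs();print(o["ee_pos"],np.round(o["ee_rot"],4),o["q"])
c=arm.camera_params("wrist");im=arm.snapshot("wrist");cv2.imwrite("pics/w1.png",im[:,:,::-1]);np.save("w1.npy",c,allow_pickle=True);print(np.round(c["pose"],3))
E
```

```text
t: 1.27
ee_pos: [0.4992, -0.0989, 0.2313]
ee_rot: [[0.917, 0.399, -0.0], [0.399, -0.917, -0.0], [-0.0, 0.0, -1.0]]
contact_force: [1.1, 0.2, -0.2]
opening: 0.0449
gripper_force: 0.0
t: 2.27
ee_pos: [0.4987, -0.1007, 0.2311]
ee_rot: [[0.017, 1.0, -0.001], [1.0, -0.017, 0.0], [0.0, -0.001, -1.0]]
contact_force: [0.4, 0.3, -0.2]
opening: 0.0453
gripper_force: 0.0
[ 0.49872548 -0.10073142  0.23108353] [[ 1.700e-02  9.999e-01 -5.000e-04]
 [ 9.999e-01 -1.700e-02  2.000e-04]
 [ 1.000e-04 -5.000e-04 -1.000e+00]] [ 30.71188881   4.18453561 -25.33476011 102.14634321   1.8540664
  74.10765599   3.95305741]
[[ 1.    -0.017 -0.006  0.5  ]
 [-0.018 -0.95  -0.313 -0.019]
 [-0.001  0.313 -0.95   0.374]
 [ 0.     0.     0.     1.   ]]
```

View pics/w1.png

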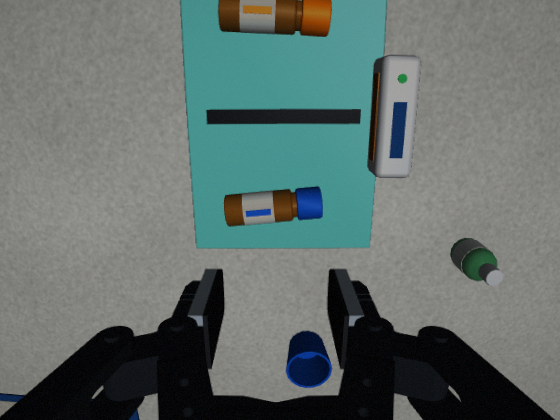

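The wrist view shows the line as a bar from (207,117) to (360,116). The blue vial runs from (226,210) to (322,203), tilted about 4 degrees, with the fingers below it and clear.

```bash
cat > w.py <<'E'
from h import *
import sys
def meas(im,c,rows=(140,300)):
    h=hsv(im);H,S,V=[h[:,:,i].astype(int) for i in range(3)]
    teal=(H>75)&(H<100)&(S>70)&(V>60)
    ln=(V<50)&(S<140)
    b=None
    for b in big(win(ln,150,0,420,330),6):
        s=b[2]
        ys,xs=np.nonzero(b[0]);q=np.array([onplane(c,p,.006)[:2] for p in zip(xs,ys)],np.float32)
        r=cv2.minAreaRect(q)
        if max(r[1])>.1 and min(r[1])<.03:
            v=cv2.fitLine(q,cv2.DIST_L2,0,.01,.01).ravel();print("line c",np.round(r[0],4),np.round(r[1],4),"ang",np.degrees(np.arctan(v[1]/v[0])).round(2))
    # blue vial: non-teal blob within rows, on its axis plane
    cap=win((H>105)&(H<128)&(S>150)&(V>60),150,rows[0],420,rows[1])
    bc=big(cap)[0];print("cap px",bc[1].round(1),onplane(c,bc[1],.022).round(4))
    am=win((H<20)&(S>110),150,rows[0],420,rows[1])
    near=win(~teal,max(0,int(bc[1][0])-110),int(bc[1][1])-25,int(bc[1][0])+25,int(bc[1][1])+30)
    v=big(cv2.morphologyEx(near.astype(np.uint8),cv2.MORPH_OPEN,np.ones((5,5))))[0]
    ys,xs=np.nonzero(v[0]);q=np.array([onplane(c,p,.022)[:2] for p in zip(xs,ys)],np.float32)
    r=cv2.minAreaRect(q);f=cv2.fitLine(q,cv2.DIST_L2,0,.01,.01).ravel()
    print("vial c",np.round(r[0],4),np.round(r[1],4),r[2],"fit ang",np.degrees(np.arctan(f[1]/f[0])).round(2),"box",v[2])
E
python3 - <<'E'
from w import *
c=np.load("w1.npy",allow_pickle=True).item();im=cv2.imread("pics/w1.png")[:,:,::-1].copy()
meas(im,c)
C={n:arm.camera_params(n) for n in("scene","side")}
h=hsv(im);b=big(win((h[:,:,0]>105)&(h[:,:,0]<128)&(h[:,:,1]>150)&(h[:,:,2]>60),280,170,340,240))[0]
print(two(c,b[1],C["scene"],(223.2,243.4)))
E
```

```text
line c [ 0.507  -0.0421] [0.0132 0.1489] ang -0.69
cap px [309.  203.1] [ 0.5315 -0.1261  0.022 ]
vial c [ 0.4952 -0.129 ] [0.0988 0.0333] 4.453660488128662 fit ang 4.49 box [ 224  187   99   39 3041]
(array([ 0.53090719, -0.12650216,  0.02290853]), np.float64(0.001635916352157037))
```

```bash
python3 - <<'E'
from h import *
c=np.load("w1.npy",allow_pickle=True).item()
C={n:arm.camera_params(n) for n in("scene","side")}
for n,w in(("scene",(130,260,170,305)),("side",(345,170,372,200))):
    h=hsv(cv2.imread(f"pics/{n}0.png")[:,:,::-1].copy());b=big(win((h[:,:,0]>100)&(h[:,:,0]<130)&(h[:,:,1]>130),*w))[0];print(n,b[1],b[2],onplane(C[n],b[1],.0225))
E
python3 drive.py '[{"pos": [-0.0357,0,0]},{"pos": [-0.0357,0,0]},{"pos": [0,0,0.03]},{"pos": [0,0,0.03]},{"pos": [0,0,0.03]},{"pos": [0,0,0.03]},{},{}]'
```

```text
scene [150.2        283.75762712] [137 270  25  30 590] [ 0.52709658 -0.31352927  0.0225    ]
side [357.45714286 185.06938776] [350 177  17  18 245] [ 0.5311851  -0.32025549  0.0225    ]
t: 2.98
ee_pos: [0.497, -0.1718, 0.1106]
ee_rot: [[0.015, 1.0, -0.003], [1.0, -0.015, 0.001], [0.001, -0.003, -1.0]]
contact_force: [0.3, -1.1, 0.1]
opening: 0.0455
gripper_force: 0.0
```

```bash
python3 drive.py '[{"pos": [-0.006,0,0.025]},{"pos": [0,0,0.025]},{"pos": [0,0,0.025]},{"pos": [0,0,0.015]},{"pos": [0,0,0.0065]},{},{}]' && python3 - <<'E'
from w import *
c=arm.camera_params("wrist");im=arm.snapshot("wrist");cv2.imwrite("pics/w2.png",im[:,:,::-1])
try: meas(im,c,(0,400))
except Exception as e:print(e)
E
```

```text
t: 3.57
ee_pos: [0.4992, -0.1784, 0.0166]
ee_rot: [[0.014, 1.0, 0.002], [1.0, -0.014, -0.001], [-0.001, 0.002, -1.0]]
contact_force: [0.5, 0.2, 0.0]
opening: 0.0448
gripper_force: 0.0
cap px [363.5 169.8] [ 0.5333 -0.1257  0.022 ]
vial c [ 0.5173 -0.1262] [0.021  0.0522] 89.25465393066406 fit ang -1.11 box [ 253  144  135   55 7425]
```

View pics/w2.png

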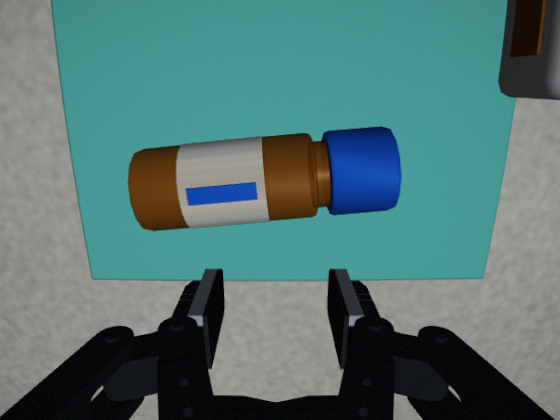

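The fingers straddle the middle of the vial, tips just above the pad, and the cap is at (363,170). I push now.

```bash
python3 drive.py '[{"pos": [0.002,0,0]},{"pos": [0.003,0,0]},{"pos": [0.003,0,0]},{"pos": [0.003,0,0]},{"pos": [0.003,0,0]},{"pos": [0.003,0,0]},{"pos": [0.003,0,0]},{"pos": [0.003,0,0]},{"pos": [0.003,0,0]},{"pos": [0.003,0,0]},{"pos": [0.003,0,0]},{"pos": [0.003,0,0]},{"pos": [0.003,0,0]},{"pos": [0.003,0,0]},{"pos": [0.003,0,0]},{"pos": [0.003,0,0]},{"pos": [0.003,0,0]},{"pos": [0.003,0,0]},{"pos": [0.003,0,0]},{"pos": [0.003,0,0]}]' && python3 - <<'E'
from w import *
c=arm.camera_params("wrist");im=arm.snapshot("wrist");cv2.imwrite("pics/w3.png",im[:,:,::-1])
o=arm.get_obs();print(o["ee_pos"],o["contact_force"])
try: meas(im,c,(0,400))
except Exception as e:print(e)
E
```

```text
t: 5.28
ee_pos: [0.4987, -0.1188, 0.0148]
ee_rot: [[0.013, 1.0, -0.0], [1.0, -0.013, 0.0], [0.0, -0.0, -1.0]]
contact_force: [-0.4, 0.6, 0.2]
opening: 0.0451
gripper_force: 0.0
[ 0.49871087 -0.1181364   0.01482344] [0.36736897 0.91529977 0.23882717]
line c [ 0.5034 -0.0421] [0.0135 0.1095] ang -0.89
cap px [354.8 221.6] [ 0.5301 -0.0863  0.022 ]
vial c [ 0.5134 -0.0869] [0.0226 0.054 ] 89.09120178222656 fit ang -1.24 box [ 244  196  135   55 7425]
```

View pics/w3.png

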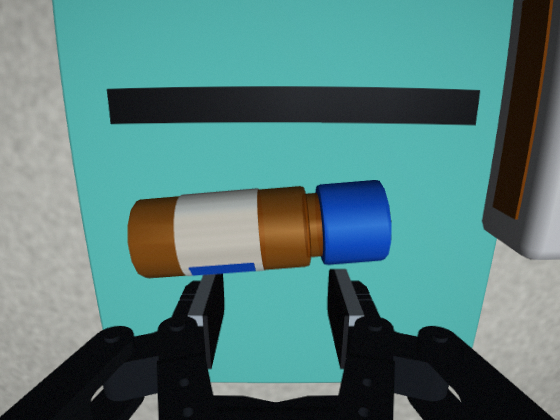

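At row 200–270 the vial lies ahead of the fingers, still tilted about 4 degrees, with its cap at (355,222); the line is at row 106. I continue slowly so both tips square it up.

```bash
python3 drive.py '[{"pos": [0.0012,0,0]},{"pos": [0.0012,0,0]},{"pos": [0.0012,0,0]},{"pos": [0.0012,0,0]},{"pos": [0.0012,0,0]},{"pos": [0.0012,0,0]},{"pos": [0.0012,0,0]},{"pos": [0.0012,0,0]},{"pos": [0.0012,0,0]},{"pos": [0.0012,0,0]},{"pos": [0.0012,0,0]},{"pos": [0.0012,0,0]},{"pos": [0.0012,0,0]},{"pos": [0.0012,0,0]},{"pos": [0.0012,0,0]},{"pos": [0.0012,0,0]},{"pos": [0.0012,0,0]},{"pos": [0.0012,0,0]},{"pos": [0.0012,0,0]},{"pos": [0.0012,0,0]}]' && python3 - <<'E'
from w import *
c=arm.camera_params("wrist");im=arm.snapshot("wrist");cv2.imwrite("pics/w4.png",im[:,:,::-1])
o=arm.get_obs();print(o["ee_pos"],o["contact_force"])
meas(im,c,(0,400))
E
```

```text
t: 7.0
ee_pos: [0.499, -0.095, 0.0148]
ee_rot: [[0.013, 1.0, -0.0], [1.0, -0.013, -0.0], [-0.0, -0.0, -1.0]]
contact_force: [-0.4, 0.3, 0.2]
opening: 0.0446
gripper_force: 0.0
[ 0.49900168 -0.09469838  0.01481447] [-0.04530344  0.50263667 -0.35400971]
line c [ 0.5036 -0.0422] [0.0138 0.1144] ang -0.79
cap px [349.2 221.7] [ 0.5282 -0.0625  0.022 ]
vial c [ 0.5117 -0.0631] [0.0226 0.054 ] 89.10723114013672 fit ang -1.18 box [ 239  196  135   55 7425]
```

View pics/w4.png

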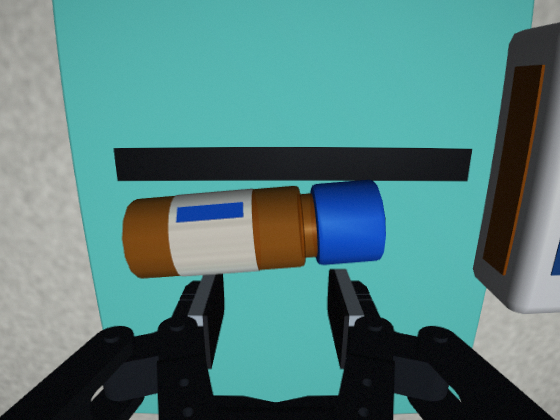

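The vial is rolling, since its stripe went from the near side to the far side. It is still tilted 4 degrees (limit 8), its cap is at (349,222), and about 23 mm remain. I go slower.

```bash
sed -i 's/-110,int/-255 if rows[1]==400 else int(bc[1][0])-110),int/; s/max(0,int(bc\[1\]\[0\])-255/max(0,int(bc[1][0])-255/' w.py; sed -i 's/near=win.*/L,U=(255,60) if rows[1]==400 else (110,25);x0,y0=map(int,bc[1]);near=win((H<25)\&(S>110)|cap.astype(bool)|(S<60)\&(V>110),max(0,x0-L),y0-U,x0+U,y0+U)/' w.py
python3 drive.py '[{"pos": [0.001,0,0]},{"pos": [0.001,0,0]},{"pos": [0.001,0,0]},{"pos": [0.001,0,0]},{"pos": [0.001,0,0]},{"pos": [0.001,0,0]},{"pos": [0.001,0,0]},{"pos": [0.001,0,0]},{"pos": [0.001,0,0]},{"pos": [0.001,0,0]},{"pos": [0.001,0,0]},{"pos": [0.001,0,0]},{"pos": [0.001,0,0]},{"pos": [0.001,0,0]},{"pos": [0.001,0,0]},{"pos": [0.001,0,0]},{"pos": [0.001,0,0]},{"pos": [0.001,0,0]},{"pos": [0.0007,0,0]},{"pos": [0.0005,0,0]}]' && python3 - <<'E'
from w import *
c=arm.camera_params("wrist");im=arm.snapshot("wrist");cv2.imwrite("pics/w5.png",im[:,:,::-1])
o=arm.get_obs();print(o["ee_pos"],o["contact_force"])
meas(im,c,(0,400))
E
```

```text
t: 8.72
ee_pos: [0.4993, -0.0758, 0.0148]
ee_rot: [[0.013, 1.0, -0.0], [1.0, -0.013, 0.0], [0.0, -0.0, -1.0]]
contact_force: [-0.1, -0.6, 0.1]
opening: 0.0448
gripper_force: 0.1
[ 0.49926158 -0.0756904   0.01482172] [-0.04918627  0.46460846 -1.1404588 ]
cap px [344.9 222.7] [ 0.5268 -0.0437  0.022 ]
vial c [ 0.4882 -0.0472] [0.1055 0.0342] 3.927478313446045 fit ang 4.53 box [  119   182   262    96 19595]
```

View pics/w5.png

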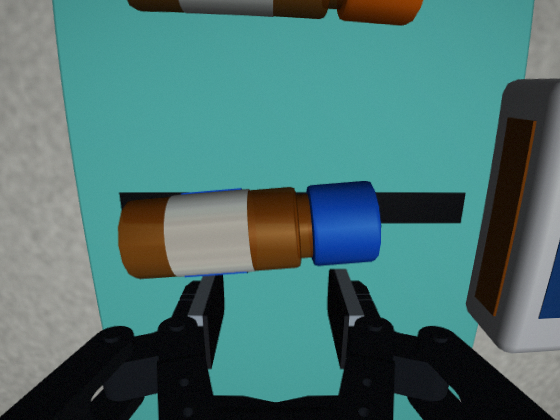

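The vial now covers the near part of the line: its cap is at (345,223) and the line at row 207. It needs about 4 mm more.

```bash
python3 drive.py '[{"pos": [0.0005,0,0]},{"pos": [0.0006,0,0]},{"pos": [0.0006,0,0]},{"pos": [0.0006,0,0]},{"pos": [0.0006,0,0]},{"pos": [0.0006,0,0]},{},{"pos": [-0.001,0,0]},{"pos": [-0.004,0,0]},{"pos": [-0.012,0,0]},{"pos": [-0.025,0,0]},{"pos": [-0.005,0,-0.03]},{"pos": [0,0,-0.04]},{"pos": [0,0,-0.04]},{"pos": [0,0,-0.04]},{"pos": [0,0,-0.03]},{"pos": [0,0,-0.02]},{"pos": [0.01,0,-0.01]},{},{}]' && python3 - <<'E'
from w import *
c=arm.camera_params("wrist");im=arm.snapshot("wrist");cv2.imwrite("pics/w6.png",im[:,:,::-1]);np.save("w6.npy",c,allow_pickle=True)
meas(im,c,(50,300))
E
```

```text
t: 10.43
ee_pos: [0.4986, -0.109, 0.224]
ee_rot: [[0.012, 1.0, -0.001], [1.0, -0.012, 0.0], [0.0, -0.001, -1.0]]
contact_force: [0.7, 0.1, -0.3]
opening: 0.0451
gripper_force: 0.0
cap px [304.6 105. ] [ 0.5256 -0.0393  0.022 ]
vial c [ 0.4891 -0.0422] [0.0995 0.0307] 4.090518474578857 fit ang 3.27 box [ 210   88  110   41 3370]
```

View pics/w6.png

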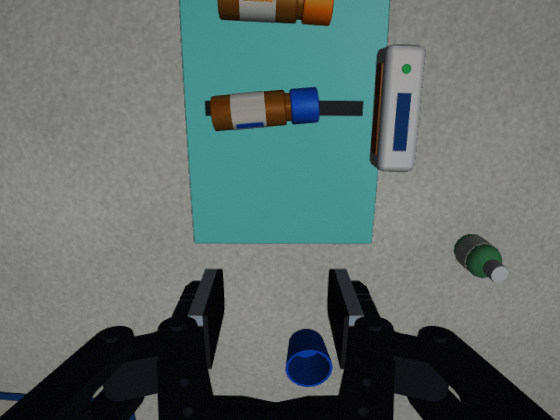

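The vial is on the line: its centre at (262,109) px is within about 1 mm of the middle, the tilt is about 4–5 degrees, and the fingers are clear. On to the button.

```bash
python3 drive.py '[{"pos": [0.036,0.002,0]},{"pos": [0.036,0.002,0]},{"pos": [0.036,0.002,0]},{"pos": [0.036,0.002,0]},{"pos": [0.036,0.002,0]},{"pos": [0.036,0.002,0]},{"pos": [0.036,0.002,0]},{"pos": [0.036,0.002,0]},{"pos": [0.036,0.002,0]},{"pos": [0.036,0.002,0]},{},{},{}]' 0 && python3 - <<'E'
from w import *
c=arm.camera_params("wrist");im=arm.snapshot("wrist");cv2.imwrite("pics/w7.png",im[:,:,::-1])
h=hsv(im);H,S,V=[h[:,:,i].astype(int) for i in range(3)]
b=big(((H<8)|(H>172))&(S>170)&(V>70))[0];print(b[1],b[2],onplane(c,b[1],.046))
C=arm.camera_params("scene");print(two(c,b[1],C,(359.1,157.8)),two(c,b[1],arm.camera_params("side"),(207.1,293.5)))
E
```

```text
t: 11.57
ee_pos: [0.5231, 0.2495, 0.2229]
ee_rot: [[0.013, 1.0, -0.003], [1.0, -0.013, -0.001], [-0.001, -0.003, -1.0]]
contact_force: [0.6, -0.5, -0.2]
opening: 0.0004
gripper_force: 0.0
[278.83213645  87.14003591] [ 261   68   37   39 1114] [0.52644741 0.3345237  0.046     ]
(array([0.52589397, 0.3340756 , 0.04637166]), np.float64(0.001415625075946948)) (array([0.52547758, 0.33341259, 0.04679288]), np.float64(0.0029303935744718177))
```

View pics/w7.png

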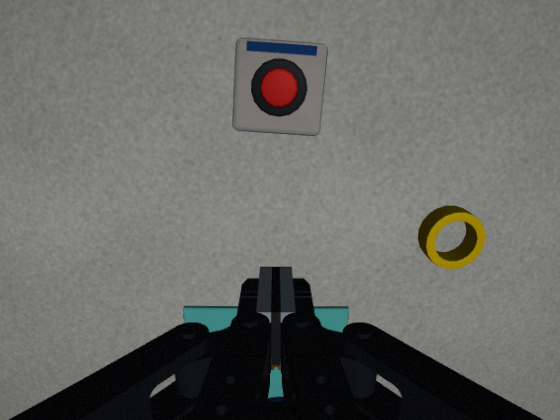

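The button is at (279,87) px, i.e. (0.526, 0.334, 0.046), and the height agrees with the text. The fingers are shut.

```bash
python3 drive.py '[{"pos": [0.0282,0.0007,0]},{"pos": [0.0282,0.0007,0]},{"pos": [0.0282,0.0007,0]},{"pos": [0,0,0.035]},{"pos": [0,0,0.035]},{"pos": [0,0,0.035]},{"pos": [0,0,0.035]},{"pos": [0,0,0.02]},{"pos": [0,0,0.008]},{},{}]'
```

```text
t: 12.53
ee_pos: [0.5276, 0.3343, 0.0576]
ee_rot: [[0.015, 1.0, 0.001], [1.0, -0.015, 0.0], [0.0, 0.001, -1.0]]
contact_force: [-0.4, 0.1, 0.8]
opening: -0.0002
gripper_force: 0.0
```

```bash
python3 drive.py '[{"pos": [0,-0.001,0.005]},{"pos": [0,0,0.004]},{"pos": [0,0,0.003]},{"pos": [0,0,0.002]},{"pos": [0,0,0.002]},{"pos": [0,0,0.002]},{},{},{}]'
```

```text
t: 13.28
ee_pos: [0.5271, 0.3356, 0.0435]
ee_rot: [[0.014, 1.0, 0.004], [1.0, -0.014, 0.0], [0.0, 0.004, -1.0]]
contact_force: [-10.7, -9.8, 39.3]
opening: -0.0001
gripper_force: 19.5
```

39 N at z = 0.0435 could be the button at its end stop or the tips on the collar. I back off slowly and watch whether the force follows the spring.

```bash
for i in 1 2 3; do python3 drive.py '[{"pos": [0,0,-0.0015]},{},{}]' | grep -E "ee_pos|contact"; done; python3 - <<'E'
from h import *
im=arm.snapshot("side");cv2.imwrite("pics/s8.png",cv2.resize(im[240:340,140:280,::-1],None,fx=5,fy=5,interpolation=cv2.INTER_CUBIC))
E
```

```text
ee_pos: [0.527, 0.3355, 0.0438]
contact_force: [-5.3, -5.5, 27.3]
ee_pos: [0.5269, 0.3355, 0.044]
contact_force: [-3.4, -2.1, 15.9]
ee_pos: [0.5268, 0.3354, 0.0444]
contact_force: [1.4, 0.8, 4.3]
```

View pics/s8.png

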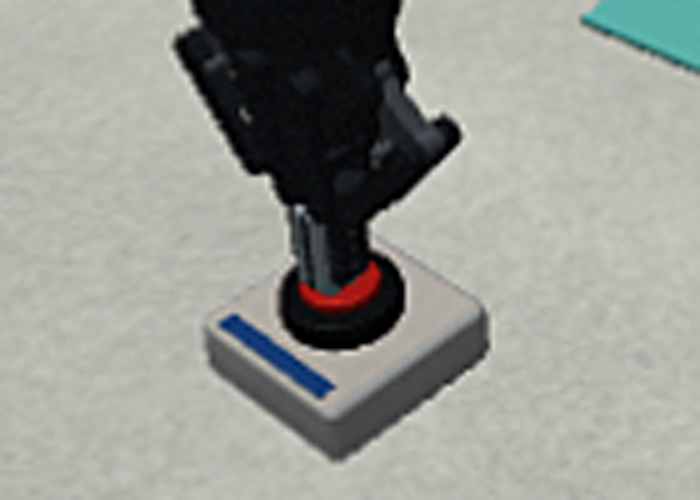

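The tips stand in the middle of the red button, which is sunk nearly flush with its collar. The force fell along a stiff stop down to about 4 N, so the button was fully down. Now release, go up, and check the vial and button.

```bash
for i in 1 2; do python3 drive.py '[{"pos": [0,0,-0.002]},{},{}]' | grep -E "ee_pos|contact"; done; python3 drive.py '[{"pos": [0,0,-0.01]},{"pos": [0,0,-0.03]},{"pos": [0,0,-0.035]},{"pos": [0,0,-0.035]},{"pos": [0,0,-0.035]},{"pos": [-0.04,0,-0.02]},{"pos": [-0.04,0,0]},{},{},{}]'; python3 - <<'E'
from h import *
C={}
for n,w,pw in(("scene",(345,150,372,172),(170,180,325,280)),("side",(190,280,225,312),(250,195,385,275))):
    im=arm.snapshot(n);cv2.imwrite(f"pics/{n}9.png",im[:,:,::-1]);h=hsv(im);H,S,V=[h[:,:,i].astype(int) for i in range(3)];C[n]=arm.camera_params(n)
    b=big(win(((H<8)|(H>172))&(S>170)&(V>70),*w));print(n,"btn",b and (b[0][1],b[0][2]))
    b=big(win((H>105)&(H<128)&(S>150)&(V>60),*pw))[0];print("cap",b[1],b[2],onplane(C[n],b[1],.022));C[n+"p"]=b[1]
print(two(C["scene"],C["scenep"],C["side"],C["sidep"]),arm.get_obs()["contact_force"])
E
```

```text
ee_pos: [0.5262, 0.3351, 0.0456]
contact_force: [2.6, 1.3, 4.3]
ee_pos: [0.5257, 0.3348, 0.0473]
contact_force: [2.4, 0.2, 3.0]
t: 15.42
ee_pos: [0.5242, 0.2573, 0.2109]
ee_rot: [[0.014, 1.0, -0.001], [1.0, -0.014, -0.0], [-0.0, -0.001, -1.0]]
contact_force: [-0.1, -0.2, 0.6]
opening: -0.0001
gripper_force: 0.0
scene btn (array([359.09090909, 157.8       ]), array([354, 155,  11,   7,  55], dtype=int32))
cap [251.20805369 225.23489933] [244 218  15  15 149] [ 0.52310486 -0.0398922   0.022     ]
side btn (array([207.05882353, 293.61029412]), array([199, 289,  17,  11, 136], dtype=int32))
cap [311.17045455 222.59090909] [306 217  12  12  88] [ 0.52676564 -0.04353076  0.022     ]
(array([ 0.52505481, -0.04108315,  0.02383403]), np.float64(0.0004497269701829127)) [ 0.51376626 -0.17497263 -0.80047044]
```

```bash
python3 -c "
from station import arm
print(arm.finish_job())"
```

```text
the job is handed in; nothing more can be done
None
```

I rolled the blue-capped vial onto the black line and let it go (measured about 1 mm off-centre across the line, 18 mm along it, tilted 4–5°), then pressed the scan button fully and saw it come back up; the job was handed in after about 15.5 s on the robot's clock, and no verdict was returned.

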